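# Unlock the hand press and hold it down on a glued turret

### The arm

A 7-joint arm with a two-finger parallel gripper is mounted at the origin on the work surface. World frame = base frame: x ahead of the robot, y to its left, z up, the work surface at z = 0. Lengths are in mm, angles in rad, forces in N, time in s.
With the tool pointing down it reaches from about 400 to 875 mm from the base axis. Payload 4.4 kg.
Tool frame: the origin (TCP) lies at the very end of the fingers, on their centre line; the grasp point (between the pads) lies 19 mm behind it; z points along the fingers, y is the line along which they close (so a half turn about z gives the same grasp; the last joint's range is limited). The gripper opens to 85 mm and grips with 20 to 120 N. Pads are 22 mm wide; open, the fingers measure 114 mm over their backs; the gripper's body (76 mm by 85 mm) begins 54 mm behind the grasp point. The pads swing forward as they close: fully open they stand 13 mm farther back than shut.
Start: joints at [1.077, 0.628, 0.038, 1.517, -0.027, 0.996, -0.02], TCP at [269.694, -591.425, 231.313] pointing down, gripper open.
Joint ranges: [-3.06, 3.06], [-0.37, 2.12], [-1.25, 1.32], [0.18, 2.47], [-1.1, 4.24], [0.23, 1.98], [-2.94, 2.94]. Speed limits (rad/s): [2.57, 2.57, 3.14, 3.14, 3.14, 3.14, 3.14].

### API

Orientations are given as [roll, pitch, yaw] about the fixed x, y, z axes, in that order (R = Rz(yaw) Ry(pitch) Rx(roll)).
In Python, from cell import sensors, get_image, camera_params, order gives the robot as it stands.
- The arm moves only by the shell command python3 -m inch 'ROWS' [OPENING]. ROWS is JSON, a list that holds one entry, the list of rows, each a list of 4 numbers: the shift along the tool's x, y, z in cm, then the turn about the tool's z in degrees. A call has 1 to 8 rows; each row is the pose to reach, as a shift and turn from the pose commanded when the call began, along the tool's axes at that moment; what a row does not reach only later rows make up. A row lasts 1/12 s, in which the tool goes at most 41.7 mm and 7.16 degrees, less where a joint would pass 70% of its speed; a pose out of reach is approached as far as the arm can. A call with a gripper value outside its range is refused whole. OPENING is the finger opening in cm, from 0 to 8.54, set as the call begins (- or left out, the last holds). The fingers move at their own pace and stop on an object; the grip force is fixed at half the most. Time passes only in rows, so rows that repeat a pose let the fingers close. It gives the time, the measured TCP pose, the force, the opening and the grip force at its end, in the units of the state.
- sensors.read_state(): the state, without advancing time (a new reading comes with each control period).
- get_image(name): name is "side" or "top"; returns the picture (480x640x3 uint8, blue, green, red); there is no depth.
- camera_params(name): a dict with "mtx" (3x3 intrinsics, pixels), "D" ([k1, k2, p1, p2, k3] as OpenCV has them; the pictures are not rectified), "rvec" (rotation vector, rad) and "tvec" (3), from world to camera coordinates, as OpenCV has them. Camera axes: x right, y down, z forward; pixel columns grow to the right and rows downward; lengths in mm; the calibration is good to about 2 mm. A picture is of the moment at which its call begins. camera_params takes no time and is no camera call.
- order.finish_job(): hands the job in; it is judged then, once.
The state is a dict: "clock": time; "qpos": joint angles; "qd": joint speeds; "tau": joint torques, N m; "eef_pos": TCP position; "tool_rot": TCP orientation; "force": force on the tool from outside, world axes, zero at the start; "torque": the same for the moment, N m; "width": finger opening in mm; "gripper_force": force on a finger pad.
Only numpy, scipy, OpenCV 4.12 (cv2) and the standard library are available. Lean on these libraries where they do the work, as an engineer would, in place of code of your own. Each camera call takes 0.05 s, during which the arm holds its last target. There are 200 camera calls.

### The job

A freshly glued model turret is waiting under the foot of the little hand press. First draw the yellow-knobbed locking pin out of the press head and park it in its rest, lying in both V notches on the left side of the press column; then flip the red safety catch fully back off the lever hub, and after that pull the black-gripped lever all the way down to its stop. Finish while still holding the lever fully down, so that the foot keeps the turret squeezed, with pin and catch left as you put them and without shifting the turret or knocking about the other things on the desk.

Things in the scene. Friction and masses are not known exactly. Their poses are not given: they have to be found in the camera images.
- press: dark green hand lever press, fixed to the desk. Origin: centre of the underside of its 200 x 120 x 22 mm base. -x is its front, towards the robot (turned up to 0.25 rad), +y the robot's left. In mm: column x 30..90, y -25..25, up to z 147; head x -35..90, y -30..30, z 145..215; 22 mm square ram through the head at x -10, y 0, up to z 250; lever hub (46 dia.) right of the head, y -34..-75
- pin: loose steel locking pin, about 65 g, 10 mm dia., with a ribbed round yellow knob 26 mm dia., 26 mm long. Origin on its axis where shank meets knob; y runs along the pin: knob y 0 to +26 mm, shank 0 to -80 mm (tip). At the start it lies level in the bore of the head, through the ram, knob to the left, 65 mm of the shank inside
- pin_bore (a point): mouth of the pin's bore, in a bright boss 27 mm square on the left of the head (x -10, y 40, z 181.5 mm in the press's frame). The bore runs along the press's y, 13 mm dia. The pin, drawn straight out along press +y, is clear after 65 mm
- pin_knob (a point): centre of the yellow knob, on the pin's axis
- pin_shank (a point): point on the pin's axis 43 mm from the knob's inner face, towards the tip; it comes to pin_rest when the pin is parked
- pin_rest (a point): bright bracket left of the press column with two upright V notches (90 degrees, mouth up, 28 mm wide, rims 9 mm above this point) at y +20 and -20 mm from here. Point: axis of a parked pin, midway between the notches (x 45, y 70, z 105 mm in the press's frame, same axes). The parked pin lies along y, knob to +y, pin_shank within 18 mm of here along y; column face 45 mm to the right of here
- catch (a joint): red safety catch, hinge angle in rad: 0 = nose down in front of the tooth of the lever hub, lever locked; grows as its thumb tab is pushed back (press +x) up to the stop at 1.45; 1.1 or more counts as fully back. Stiff hinge (about 0.05 N m), stays where it is left
- catch_tab (a point): point in the catch's thumb tab, 35 mm from the hinge; the red tab is a plate 22 mm wide (y), 5 mm thick, reaching 45 mm from the hinge, at the start standing up and leaning 20 degrees forward (towards press -x)
- catch_pivot (a point): hinge axis of the catch, along the press's y (x 62, y -50, z 236 mm in its frame). At angle a the tab points from here along (sin(a - 0.35), 0, cos(a - 0.35)) in the press's frame; a 56 mm arm with the nose points forward at the start and stands up once flipped
- lever (a joint): lever angle in rad: 0 = up, 60 degrees above level; grows as the lever is pulled forward and down, stop at 1.1 (about level). A return spring (0.4 to 0.8 N m, 3 to 6 N at the grip) and the work push it up again when let go. 12 mm of ram travel per rad; the foot meets the turret at about 0.7
- lever_pivot (a point): axis of the lever hub, along the press's y (x 15, y -51, z 185 mm in the press's frame). At lever angle b the grip lies 148 mm from here along (-cos(1.047 - b), 0, sin(1.047 - b)) in the press's frame, i.e. the grip swings in the press's x-z plane
- lever_arm: the lever itself, turning with the hub: steel bar 12 mm dia. with a black round rubber grip 24 mm dia., 60 mm long, at its end (top end 178 mm from the axis) and a small ball on the other end. Origin on the hub's axis at lever_pivot; at the start its axes are those of the press
- lever_grip (a point): centre of the black lever grip
- foot: black round pressing foot under the ram, 26 mm dia., on a spring (about 9 N to start, 3 N per mm). Origin: centre of its underside, 8.5 mm above the turret at the start
- turret_ring: lower half of the model turret: light grey ring 48 mm dia., 14 mm tall, loose on the cork pad under the foot. Origin: centre of its underside
- turret_top: upper half of the turret, olive grey, 49 mm dia., 20 mm tall, with a thin 80 mm gun barrel pointing roughly to the front, lying on the ring (a spigot centres it). Origin: centre of its seam face
- jar_blue: loose paint jar, 34 mm dia., 45 mm tall, blue cap; leave alone
- jar_green: loose paint jar, 34 mm dia., 45 mm tall, green cap; leave alone
- cement: loose white bottle with black cap, 40 mm dia., 80 mm tall; leave alone
- tape: loose roll of yellow tape, 60 mm dia., 18 mm tall, lying near the left front of the press; leave alone
- sanding_block: loose sanding block 65 x 30 x 22 mm, right of the press; leave alone
- hobby_knife: loose hobby knife, 135 mm long, 9 mm thick, lying between robot and press; leave alone
- model_plane: loose grey model plane, 150 x 150 x 51 mm, at the edge of the work area; leave alone
Mind the look-alikes: they are no part of the job. Leave any orange look-alike of the pin alone. What is shaped like the turret_top but purple is not meant.

How it is judged (in metres and radians):
On the way, in this order (a step that is already met when the one before it is completed fails the run):
1. the pin lies parked and let go in both V notches, with the catch still on and the lever up (horizontal distance between pin_shank and pin_rest below 0.018 m and x of pin_shank in the frame of pin_rest between -0.004 and 0.004 m and z of pin_shank in the frame of pin_rest between -0.004 and 0.004 m and angle between the y axis of pin and the y axis of press, either way round below 0.1 rad and contact force between the fingers and pin below 0.1 N and linear speed of pin below 0.02 m/s and value of joint catch below 0.5 rad and value of joint lever below 0.15 rad), for 0.2 s.
2. the safety catch is flipped fully back while the lever is still up (value of joint catch above 1.1 rad and value of joint lever below 0.15 rad), for 0.2 s.
3. the lever is pulled down to its stop and the foot squeezes the turret (value of joint lever above 1 rad and contact force between foot and turret_top above 12 N), for 0.3 s.
At the end, for the whole second after the job is handed in: fingers still hold the lever (over 1.5 N) within 0.1 rad of its lower stop, the foot presses the turret with over 12 N, catch at 1.1 rad or more, pin at rest in both V notches (4 mm across and in height, 18 mm along, 0.1 rad), turret halves within 6 mm of each other and of their start (all of step 3 and contact force between the fingers and lever_arm above 1.5 N and value of joint catch above 1.1 rad and horizontal distance between pin_shank and pin_rest below 0.018 m and x of pin_shank in the frame of pin_rest between -0.004 and 0.004 m and z of pin_shank in the frame of pin_rest between -0.004 and 0.004 m and angle between the y axis of pin and the y axis of press, either way round below 0.1 rad and linear speed of pin below 0.02 m/s and contact force between the fingers and pin below 0.1 N and horizontal distance between turret_top and turret_ring below 0.006 m and distance of turret_ring from where it was at the start of the episode below 0.006 m); the arm keeps its last pose, push and grip.
It fails at once if the lever is forced down with the catch on (value of joint lever above 0.25 rad and value of joint catch below 0.8 rad).
It fails at once if the turret is shifted or knocked apart (horizontal distance between turret_top and turret_ring above 0.01 m or distance of turret_ring from where it was at the start of the episode above 0.01 m).
It fails at once if another thing on the desk is knocked about (moved more than 40 mm) (distance of any of jar_blue, jar_green, cement, tape, sanding_block, hobby_knife, model_plane from where it was at the start of the episode above 0.04 m).
It also fails if it takes over 67 s, if anything falls off the work surface, if the arm or the gripper's body presses on something with over 40 N, if the wrist force passes 120 N, or if a joint passes its speed limit or range.

## Working session

There is one attempt and no reset: what is moved stays moved. The work goes in short steps, Python scripts to look and compute and a shell command to move; the robot and the scene stay as the last step left them, time stands still between calls to the robot, and variables do not carry over. Pictures are saved under pics/ and viewed, at most 10 in all, crops included, and the job is handed in when it is done.

```bash
ls; mkdir -p pics; python3 - <<'E'
from cell import sensors,get_image,camera_params
import cv2
s=sensors.read_state();print({k:s[k] for k in('clock','eef_pos','tool_rot','width','force')})
for n in('side','top'):
    cv2.imwrite(f'pics/{n}0.png',get_image(n));p=camera_params(n)
    import numpy as np
    R=cv2.Rodrigues(np.array(p['rvec'],float))[0];print(n,p['mtx'],p['D'],-R.T@np.array(p['tvec'],float).ravel())
E
```

```text
pics
{'clock': 0.0, 'eef_pos': array([ 269.44399527, -590.83431046,  230.35533607]), 'tool_rot': array([-3.13967247e+00,  1.17610768e-05,  4.27826320e-01]), 'width': 85.33252199807293, 'force': array([-0.2370211 , -0.16653938, -0.18477543])}
side [[539.65188885   0.         315.89992937]
 [  0.         539.65188885 240.1484171 ]
 [  0.           0.           1.        ]] [-0.01028143  0.          0.          0.          0.        ] [-280.66483648  804.97190215  919.27174127]
top [[517.36641569   0.         319.43614668]
 [  0.         517.36641569 234.27257357]
 [  0.           0.           1.        ]] [0.01637906 0.         0.         0.         0.        ] [ 349.42721222  -24.28984597 1376.03672114]
```

View pics/side0.png

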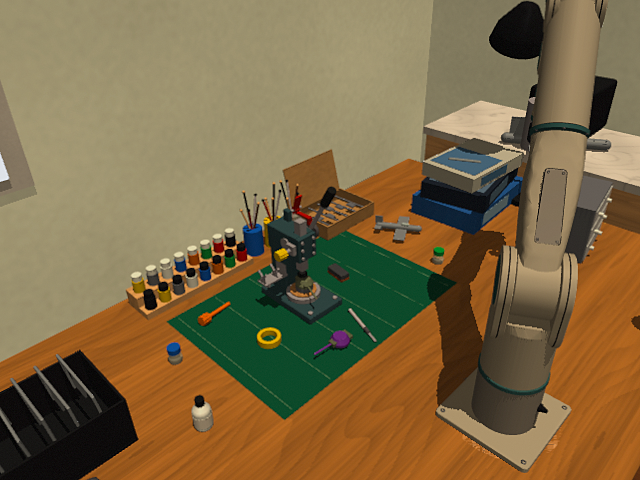

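View pics/top0.png

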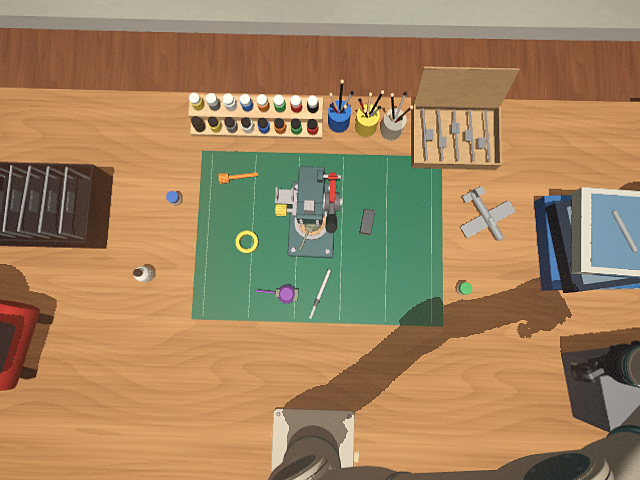

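The side view shows the press near (300,265) and its yellow knob near (283,255). In the top view the press is near (312,210), the knob near (281,210) and the lever grip near (331,220). I'll enlarge both.

```bash
python3 - <<'E'
import cv2,numpy as np
a=cv2.imread('pics/side0.png')[180:330,245:355];b=cv2.imread('pics/top0.png')[155:265,265:355]
a=cv2.resize(a,None,fx=3.9,fy=3.9,interpolation=cv2.INTER_CUBIC);b=cv2.resize(b,None,fx=4,fy=4,interpolation=cv2.INTER_CUBIC)
o=np.zeros((590,800,3),np.uint8);o[:a.shape[0],:a.shape[1]]=a;o[:b.shape[0],435:435+b.shape[1]]=b;print(a.shape,b.shape)
cv2.imwrite('pics/c1.png',o)
E
```

```text
(585, 429, 3) (440, 360, 3)
```

View pics/c1.png

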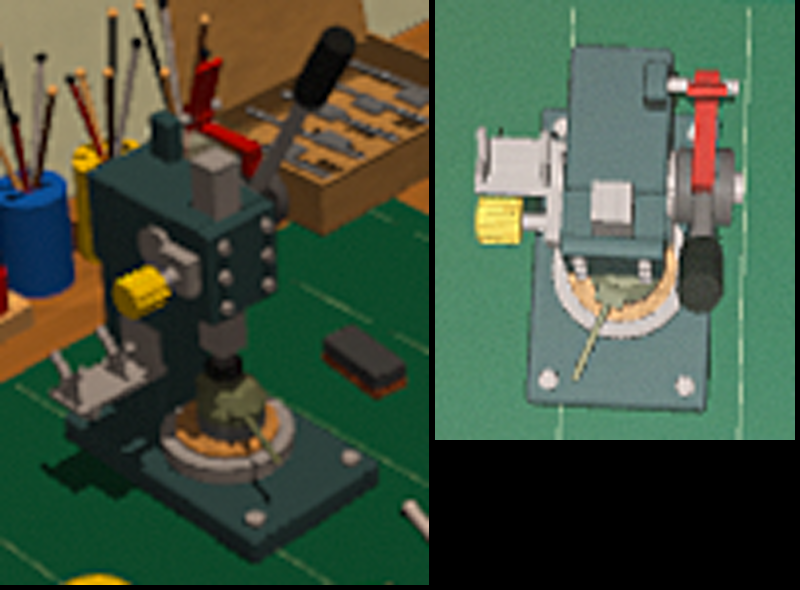

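The crops show all the press landmarks clearly: base corners, head corners, ram top and knob. I'll fit the press pose from them.

```bash
cat >h.py <<'E'
import cv2,numpy as np
from scipy.optimize import least_squares
from cell import sensors,get_image,camera_params
P={n:camera_params(n) for n in('side','top')}
def proj(n,X):
    p=P[n];return cv2.projectPoints(np.array(X,float).reshape(-1,1,3),np.array(p['rvec'],float),np.array(p['tvec'],float),np.array(p['mtx'],float),np.array(p['D'],float))[0].reshape(-1,2)
def W(v,X):
    c,s=np.cos(v[2]),np.sin(v[2]);X=np.atleast_2d(np.array(X,float))
    return X@np.array([[c,-s,0],[s,c,0],[0,0,1]]).T+[v[0],v[1],0]
E
cat >fit.py <<'E'
from h import *
T=lambda u,v:(265+(u-435)/4,155+v/4)
S=lambda u,v:(245+u/3.9,180+v/3.9)
L=[('top',(-100,60,22),T(528,403)),('top',(-100,-60,22),T(705,409)),('top',(90,30,215),T(572,47)),('top',(90,-30,215),T(673,53)),('top',(-10,0,250),T(612,196)),('top',(-10,68,181.5),T(500,221)),
('side',(-10,68,181.5),S(143,292)),('side',(-10,0,250),S(216,165)),('side',(-100,60,22),S(255,549)),('side',(-100,-60,22),S(378,468)),('side',(-35,30,215),S(212,235))]
f=lambda v:np.concatenate([proj(n,W(v,X))[0]-p for n,X,p in L])
r=least_squares(f,[600,0,0],loss='soft_l1',x_scale=[100,100,.1]);v=r.x;print(v)
for (n,X,p),e in zip(L,f(v).reshape(-1,2)):print(n,X,e.round(1))
for k,X in dict(knob=(-10,68,181.5),rest=(45,70,105),tab=(62-12,-50,236+33),grip=(15-74,-51,313)).items():print(k,W(v,X).round(1),proj('top',W(v,X)).round(1),proj('side',W(v,X)).round(1))
E
python3 fit.py
```

```text
[ 5.89264833e+02  1.75424192e+01 -2.31966858e-02]
top (-100, 60, 22) [-1.2  0.2]
top (-100, -60, 22) [0.1 1. ]
top (90, 30, 215) [-0.3 -0.6]
top (90, -30, 215) [ 0.3 -0.8]
top (-10, 0, 250) [-0.2  2.1]
top (-10, 68, 181.5) [-0.2  0.3]
side (-10, 68, 181.5) [-0.4 -0.4]
side (-10, 0, 250) [-0.1 -1.7]
side (-100, 60, 22) [ 0.1 -1.8]
side (-100, -60, 22) [ 1.2 -2. ]
side (-35, 30, 215) [-0.6  0.6]
knob [[580.8  85.8 181.5]] [[281.1 210.6]] [[281.3 254.5]]
rest [[635.9  86.5 105. ]] [[284.2 194.9]] [[268.7 271.1]]
tab [[638.1 -33.6 269. ]] [[333.  178.7]] [[298.6 199.3]]
grip [[529.1 -32.1 313. ]] [[331.3 224.3]] [[328.4 197.4]]
```

```bash
cat >>h.py <<'E'
V=np.array([589.3,17.5,-.0232])
def go(target,yaw):
    from scipy.spatial.transform import Rotation as Ro
    s=sensors.read_state();R=Ro.from_euler('xyz',s['tool_rot']).as_matrix()
    d=R.T@(np.array(target,float)-s['eef_pos'])/10
    t=-np.degrees((yaw-s['tool_rot'][2]+np.pi)%(2*np.pi)-np.pi)
    print('shift',d.round(2),'turn',round(t,1),'at',s['eef_pos'].round(1),s['tool_rot'].round(3),'F',s['force'].round(1),'w',round(s['width'],1),'t',s['clock'])
Y1=np.pi/2+V[2]
def press(x,y,z):return W(V,(x,y,z))[0]
E
python3 -c "
from h import *
go((420,-100,290),Y1)"
```

```text
shift [ 34.06 -38.43  -5.89] turn -64.2 at [ 269.4 -590.9  230.5] [-3.14   0.     0.428] F [-0.   0.2 -0.8] w 85.9 t 0.1
```

```bash
python3 -m inch '[[[17,-19,-6,-40],[17,-19,-6,-40],[17,-19,-6,-40],[17,-19,-6,-40],[17,-19,-6,-40],[17,-19,-6,-40],[17,-19,-6,-40],[17,-19,-6,-40]]]' 8.5; python3 -c "
from h import *
go((420,-100,290),Y1);print(sensors.read_state()['qpos'])"
```

```text
clock: 0.77
eef_pos: [347.4, -344.5, 292.3]
tool_rot: [3.14, -0.001, 1.132]
force: [-0.6, -1.4, -0.3]
width: 84.8
gripper_force: 0.0
shift [25.21 -3.82  0.26] turn -23.8 at [ 347.4 -344.5  292.3] [ 3.140e+00 -1.000e-03  1.132e+00] F [-0.6 -1.4 -0.3] w 84.8 t 0.7667
[ 0.86458085  0.32946766 -0.18714815  1.86806388  0.07227012  0.94968383
  0.20639203]
```

```bash
python3 -m inch '[[[25,-4,0,-24],[25,-4,0,-24],[25,-4,0,-24],[25,-4,0,-24],[25,-4,0,-24],[25,-4,0,-24],[25,-4,0,-24],[25,-4,0,-24]]]' ; python3 -c "
from h import *
go((430,90,275),Y1);print(sensors.read_state()['qpos'])"
```

```text
clock: 1.43
eef_pos: [417.9, -104.0, 291.1]
tool_rot: [3.142, -0.0, 1.548]
force: [-1.3, -0.5, -0.3]
width: 84.9
gripper_force: 0.0
shift [19.42  0.78  1.61] turn 0.0 at [ 417.9 -104.   291.1] [ 3.142 -0.     1.548] F [-1.3 -0.5 -0.3] w 84.9 t 1.4333
[ 0.49349476  0.25415725 -0.39296879  2.00061522  0.12189574  0.9090289
  0.01441008]
```

```bash
python3 -m inch '[[[19.2,0.8,1,0],[19.2,0.8,1,0],[19.2,0.8,1,0],[19.2,0.8,1,0],[19.2,0.8,1,0],[19,8,1.5,0],[18.7,16,1.5,0],[18.7,16,1.5,0]]]' ; python3 - <<'E'
from h import *
go(press(-10,68,250),Y1)
im=get_image('top');im2=get_image('side')
a=cv2.resize(im[150:270,250:350],None,fx=4,fy=4,interpolation=cv2.INTER_CUBIC);b=cv2.resize(im2[170:320,230:330],None,fx=4,fy=4,interpolation=cv2.INTER_CUBIC)
o=np.zeros((600,800,3),np.uint8);o[:480,:400]=a;o[:,400:]=b;cv2.imwrite('pics/c2.png',o)
E
```

```text
clock: 2.1
eef_pos: [556.8, 76.0, 276.2]
tool_rot: [-3.141, 0.003, 1.542]
force: [-0.2, -0.0, 1.6]
width: 85.2
gripper_force: 0.0
shift [1.05 2.38 2.61] turn -0.3 at [556.8  76.  276.2] [-3.141e+00  3.000e-03  1.542e+00] F [-0.2 -0.   1.6] w 85.2 t 2.1
```

View pics/c2.png

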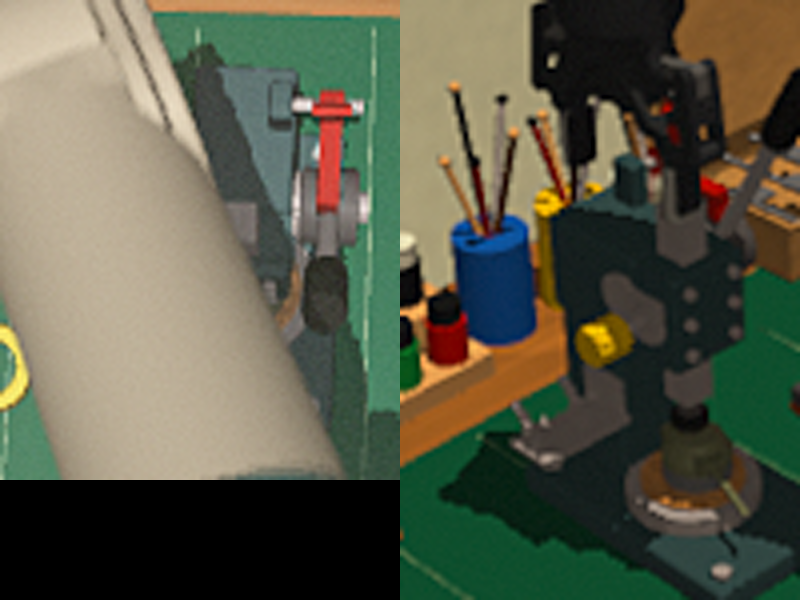

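The arm hides the press from above. The side view shows the open fingers over the head and the knob at about (280,255), which agrees with the fit. I'll move over the knob and go down.

```bash
python3 -m inch '[[[1.2,2.4,1,-0.3],[1.2,2.4,1,-0.3],[1.2,2.4,1,-0.3],[1.2,2.4,3,-0.3],[1.2,2.4,6,-0.3],[1.2,2.4,6,-0.3],[1.2,2.4,6,-0.3]]]' ; python3 -c "
from h import *
go(press(-10,69,158),Y1)"
```

```text
clock: 2.78
eef_pos: [577.6, 88.5, 216.1]
tool_rot: [-3.138, 0.002, 1.548]
force: [1.6, -0.2, 0.8]
width: 84.6
gripper_force: 0.0
shift [-0.16  0.35  5.81] turn 0.0 at [577.6  88.5 216.1] [-3.138e+00  2.000e-03  1.548e+00] F [ 1.6 -0.2  0.8] w 84.6 t 2.7833
```

```bash
python3 -m inch '[[[-0.1,0.2,3,0],[-0.1,0.2,5.8,0],[-0.1,0.2,5.8,0],[-0.1,0.2,5.8,0],[-0.1,0.2,5.8,0],[-0.1,0.2,5.8,0]]]' ; python3 - <<'E'
from h import *
go(press(-10,69,158),Y1)
im2=get_image('side');cv2.imwrite('pics/c3.png',cv2.resize(im2[180:300,230:350],None,fx=5,fy=5,interpolation=cv2.INTER_CUBIC))
E
```

```text
clock: 3.28
eef_pos: [582.5, 90.0, 161.3]
tool_rot: [3.138, -0.001, 1.55]
force: [0.3, 0.7, 1.3]
width: 85.2
gripper_force: 0.0
shift [-0.33 -0.16  0.33] turn 0.1 at [582.5  90.  161.3] [ 3.138e+00 -1.000e-03  1.550e+00] F [0.3 0.7 1.3] w 85.2 t 3.2833
```

View pics/c3.png

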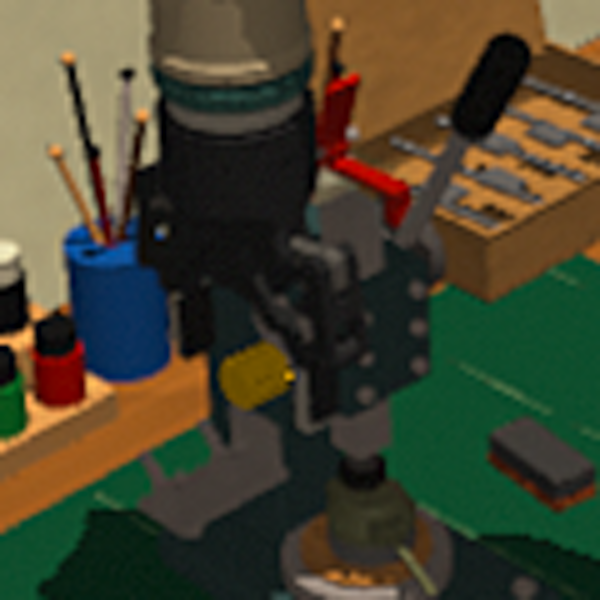

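The knob, at about (255,375) in the crop, sits between the two fingers. I'll make a small correction and close.

```bash
python3 -m inch '[[[-0.3,-0.1,0.3,0],[-0.3,-0.1,0.3,0],[-0.3,-0.1,0.3,0]]]'; python3 -m inch '[[[0,0,0,0],[0,0,0,0],[0,0,0,0],[0,0,0,0],[0,0,0,0],[0,0,0,0],[0,0,0,0],[0,0,0,0]]]' 1.5
```

```text
clock: 3.58
eef_pos: [579.9, 86.2, 156.2]
tool_rot: [3.141, 0.0, 1.55]
force: [0.1, 0.1, -0.2]
width: 85.1
gripper_force: 0.0
clock: 4.25
eef_pos: [581.0, 86.8, 156.2]
tool_rot: [3.139, -0.001, 1.55]
force: [3.6, -0.2, -0.1]
width: 24.9
gripper_force: 58.1
```

```bash
python3 -m inch '[[[0,0,0,0],[0,0,0,0],[0,0,0,0],[0,0,0,0]]]';  python3 -c "
from h import *
go(press(-10,69,158),Y1)"
```

```text
clock: 4.58
eef_pos: [580.9, 86.8, 156.2]
tool_rot: [3.139, -0.001, 1.55]
force: [5.0, 0.7, 0.7]
width: 24.8
gripper_force: 58.4
shift [-0.01 -0.   -0.18] turn 0.1 at [580.9  86.8 156.2] [ 3.139e+00 -1.000e-03  1.550e+00] F [5.  0.7 0.7] w 24.8 t 4.5833
```

```bash
python3 -m inch '[[[0.3,0.05,0,0],[0.6,0.05,0,0],[0.9,0.05,0,0],[1.2,0.05,0,0],[1.5,0.05,0,0],[1.8,0.05,0,0],[2,0.05,0,0],[2,0.05,0,0]]]'
```

```text
clock: 5.25
eef_pos: [580.4, 107.8, 155.8]
tool_rot: [-3.141, -0.001, 1.551]
force: [3.7, 0.2, 2.1]
width: 24.9
gripper_force: 58.5
```

```bash
python3 -m inch '[[[0.6,0.05,0,0],[1.3,0.05,0,0],[2,0.05,0,0],[2.7,0.05,0,0],[3.4,0.05,0,0],[4.2,0.05,0,0],[5,0.05,0,0],[5,0.05,0,0]]]';python3 -m inch '[[[0.5,0,0,0],[0.5,0,0,0],[0.5,0,0,0]]]';python3 -c "
from h import *
go(press(45,126,156),Y1)"
```

```text
clock: 5.92
eef_pos: [581.8, 159.8, 155.8]
tool_rot: [-3.141, -0.002, 1.553]
force: [0.6, 0.7, -0.7]
width: 24.8
gripper_force: 58.1
clock: 6.17
eef_pos: [582.4, 161.6, 155.8]
tool_rot: [-3.141, 0.0, 1.55]
force: [0.5, 0.4, -0.5]
width: 24.5
gripper_force: 58.1
shift [-1.8   5.52 -0.02] turn 0.1 at [582.4 161.6 155.8] [-3.141  0.     1.55 ] F [ 0.5  0.4 -0.5] w 24.5 t 6.1667
```

```bash
python3 -m inch '[[[0,1.5,0,0.1],[0,3.5,0,0.1],[0,5.5,0,0.1],[-0.5,5.5,0,0.1],[-1.7,5.5,0,0.1],[-1.7,5.5,2,0.1],[-1.7,5.5,2,0.1],[-1.7,5.5,2,0.1]]]';python3 - <<'E'
from h import *
go(press(45,127,80),Y1)
im2=get_image('side');a=cv2.resize(im2[200:310,220:340],None,fx=5,fy=5,interpolation=cv2.INTER_CUBIC)
for X,c in (((45,126,131),(0,0,255)),((45,70,131),(255,0,0)),((45,70,105),(255,0,255))):
    u=(proj('side',press(*X))[0]-[220,200])*5;cv2.circle(a,tuple(int(k) for k in u),3,c,-1)
cv2.imwrite('pics/c4.png',a)
E
```

```text
clock: 6.83
eef_pos: [635.3, 142.1, 135.0]
tool_rot: [-3.138, 0.001, 1.548]
force: [0.6, 0.1, -0.2]
width: 24.5
gripper_force: 58.2
shift [0.15 0.21 5.5 ] turn 0.0 at [635.3 142.1 135. ] [-3.138e+00  1.000e-03  1.548e+00] F [ 0.6  0.1 -0.2] w 24.5 t 6.8333
```

View pics/c4.png

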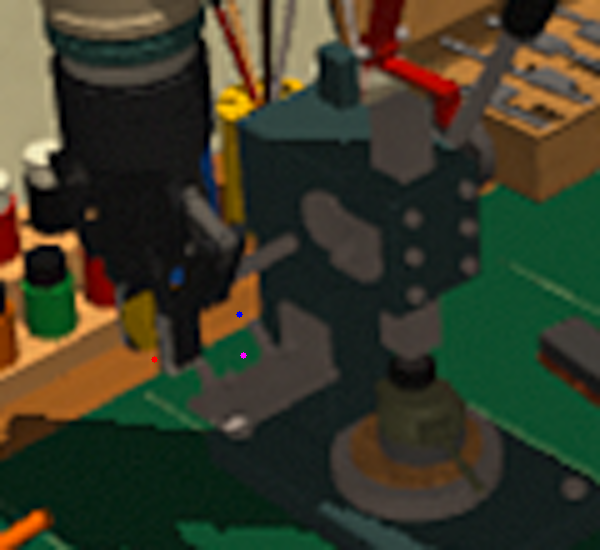

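The pin is held roughly level, its shank at about (270,255) in the crop, above the bracket. I'll lower it.

```bash
python3 -m inch '[[[0.1,0.15,1.5,0],[0.1,0.15,3,0],[0.1,0.15,4.4,0],[0.1,0.15,4.8,0],[0.1,0.15,4.8,0],[0.1,0.15,4.8,0]]]';python3 -m inch '[[[0,0,0.2,0],[0,0,0.4,0],[0,0,0.4,0]]]';python3 -c "
from h import *
go(press(45,127,80),Y1)"
```

```text
clock: 7.38
eef_pos: [638.8, 144.8, 88.0]
tool_rot: [3.141, -0.0, 1.549]
force: [-0.7, -0.3, -0.4]
width: 24.7
gripper_force: 58.2
clock: 7.63
eef_pos: [638.8, 144.5, 84.1]
tool_rot: [3.141, -0.0, 1.548]
force: [-0.8, -0.6, -0.6]
width: 24.4
gripper_force: 58.2
shift [-0.11 -0.16  0.41] turn 0.0 at [638.8 144.5  84.1] [ 3.141 -0.     1.548] F [-0.8 -0.6 -0.6] w 24.4 t 7.6333
```

```bash
python3 -m inch '[[[-0.1,-0.16,0.15,0],[-0.1,-0.16,0.3,0],[-0.1,-0.16,0.3,0],[-0.1,-0.16,0.3,0]]]';python3 -m inch '[[[0,0,0.1,0],[0,0,0.2,0],[0,0,0.2,0],[0,0,0.2,0]]]'; python3 - <<'E'
from h import *
go(press(45,127,80),Y1)
im2=get_image('side');a=cv2.resize(im2[200:310,220:340],None,fx=5,fy=5,interpolation=cv2.INTER_CUBIC)
cv2.imwrite('pics/c5.png',a)
E
```

```text
clock: 7.97
eef_pos: [637.6, 143.4, 81.2]
tool_rot: [3.14, -0.0, 1.548]
force: [0.9, 0.1, 1.4]
width: 24.4
gripper_force: 58.4
clock: 8.3
eef_pos: [638.2, 143.5, 79.8]
tool_rot: [3.139, -0.0, 1.548]
force: [1.5, -0.9, 5.4]
width: 24.7
gripper_force: 58.7
shift [-0.01 -0.1  -0.02] turn 0.0 at [638.2 143.5  79.8] [ 3.139 -0.     1.548] F [ 1.5 -0.9  5.4] w 24.7 t 8.3
```

View pics/c5.png

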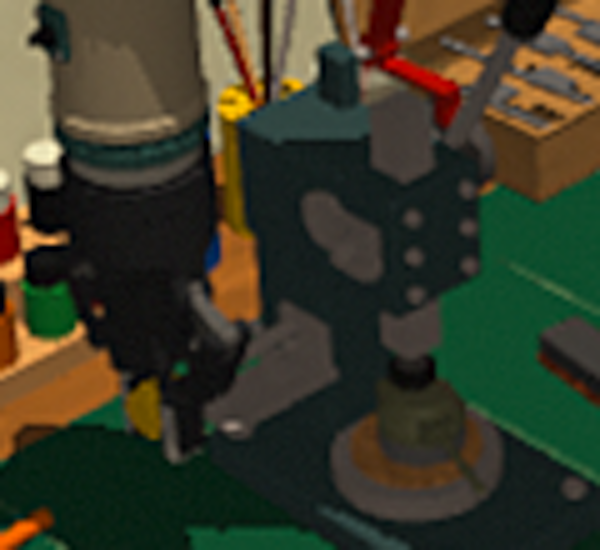

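The pin lies down in the bracket, its shank hidden by the plate at about (290,345), and the 5 N upward force confirms contact. I'll release it and rise.

```bash
python3 -m inch '[[[0,0,-0.1,0],[0,0,-0.1,0],[0,0,-0.1,0],[0,0,-0.1,0],[0,0,-0.1,0],[0,0,-0.1,0],[0,0,-0.1,0],[0,0,-0.1,0]]]' 6.5; python3 -m inch '[[[0,0,-2,0],[0,0,-5,0],[0,0,-9,0],[0,0,-13,0],[0,0,-17,0],[0,0,-20,0],[0,0,-20,0],[0,0,-20,0]]]'; python3 - <<'E'
from h import *
go((480,142,285),Y1)
im2=get_image('side');a=cv2.resize(im2[200:310,220:340],None,fx=5,fy=5,interpolation=cv2.INTER_CUBIC)
for X,c in (((45,126,105),(0,0,255)),((45,33,105),(255,0,0)),((45,70,105),(255,0,255))):
    u=(proj('side',press(*X))[0]-[220,200])*5;cv2.circle(a,tuple(int(k) for k in u),2,c,-1)
cv2.imwrite('pics/c6.png',a)
E
```

```text
clock: 9.02
eef_pos: [636.9, 143.5, 79.8]
tool_rot: [-3.141, 0.0, 1.548]
force: [0.2, 0.6, -0.5]
width: 65.0
gripper_force: 0.0
clock: 9.68
eef_pos: [638.0, 143.9, 282.3]
tool_rot: [3.137, -0.001, 1.548]
force: [-0.5, -0.1, -0.4]
width: 65.2
gripper_force: 0.0
shift [ -0.55 -15.79  -0.34] turn 0.0 at [638.  143.9 282.3] [ 3.137e+00 -1.000e-03  1.548e+00] F [-0.5 -0.1 -0.4] w 65.2 t 9.6833
```

View pics/c6.png

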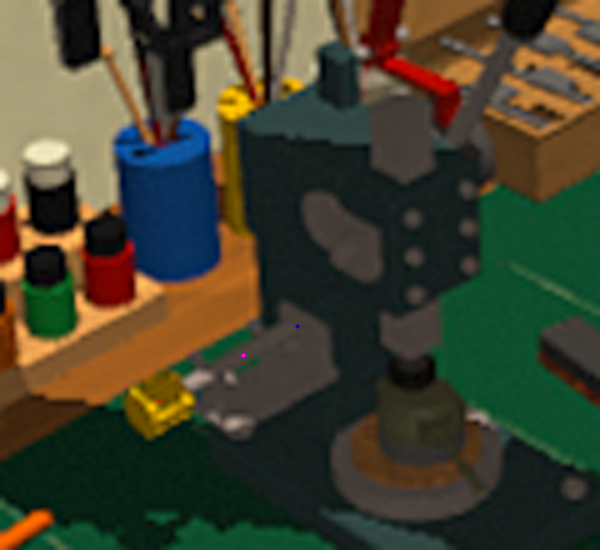

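The pin is parked: the knob at (160,402) in the crop is right on its predicted spot and the shank lies in the notches. Next is the catch, so I'll close the fingers, turn 90° and move over the gap in front of the tab.

```bash
python3 -m inch '[[[0,0,-2,7],[0,0,-2,14],[-2,-2,-2,21],[-5,-2.5,-2,28],[-8,-2.5,-2,35],[-11,-2.5,-2,42],[-14,-2.5,-2,49],[-14,-2.5,-2,56]]]' 0; python3 -c "
from h import *
go(press(20,-50,300),V[2]);print(sensors.read_state()['qpos'])"
```

```text
clock: 10.4
eef_pos: [607.4, -5.5, 297.6]
tool_rot: [3.138, 0.007, 0.555]
force: [0.6, -2.3, -0.5]
width: -0.0
gripper_force: 0.0
shift [-1.39  2.37 -0.22] turn 33.1 at [607.4  -5.5 297.6] [3.138 0.007 0.555] F [ 0.6 -2.3 -0.5] w -0.0 t 10.4
[ 0.05707791  0.50794603 -0.15615796  1.54805651  0.09207886  1.09742442
 -1.13814763]
```

```bash
python3 -m inch '[[[0,0,0,7],[-0.5,0.5,0,14],[-1,1.5,0,21],[-1.4,2.4,0,28],[-1.4,2.4,0,33],[-1.4,2.4,0,33],[-1.4,2.4,0,33],[-1.4,2.4,0,33]]]'; python3 - <<'E'
from h import *
go(press(20,-50,258),V[2])
im2=get_image('side');a=cv2.resize(im2[160:240,270:350],None,fx=7,fy=7,interpolation=cv2.INTER_CUBIC)
cv2.imwrite('pics/c7.png',a)
E
```

```text
clock: 11.07
eef_pos: [609.5, -23.1, 298.8]
tool_rot: [-3.141, 0.002, -0.002]
force: [-0.8, 0.1, 0.6]
width: 0.1
gripper_force: 0.0
shift [-0.13  0.99  4.08] turn 1.2 at [609.5 -23.1 298.8] [-3.141e+00  2.000e-03 -2.000e-03] F [-0.8  0.1  0.6] w 0.1 t 11.0667
```

View pics/c7.png

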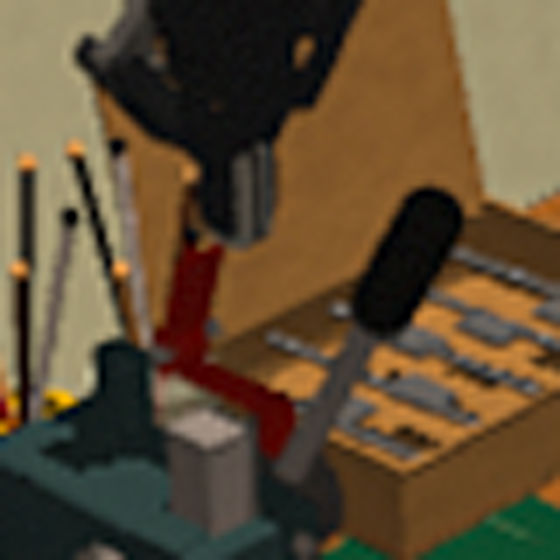

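The closed fingertips, at about (245,240) in the crop, are just in front of and above the red tab at (195,285). The lever is clear. I'll go down into the gap.

```bash
python3 -m inch '[[[-0.1,1,0,1],[-0.1,1,1.5,1],[-0.1,1,3,1],[-0.1,1,4,1],[-0.1,1,4,1],[-0.1,1,4,1]]]'; python3 -m inch '[[[0.4,0,0,0],[0.8,0,0,0],[1.2,0,0,0],[1.6,0,0,0],[2.0,0,0,0],[2.4,0,0,0],[2.4,0,0,0]]]'; python3 -c "
from h import *
go(press(62,-50,258),V[2])"
```

```text
clock: 11.62
eef_pos: [608.8, -34.0, 259.5]
tool_rot: [3.142, 0.001, -0.023]
force: [-0.1, -0.3, 1.0]
width: 0.2
gripper_force: 0.0
clock: 12.2
eef_pos: [633.8, -34.2, 259.8]
tool_rot: [-3.142, -0.001, -0.022]
force: [0.5, -0.1, -0.5]
width: 0.1
gripper_force: 0.0
shift [ 1.63 -0.06  0.18] turn 0.0 at [633.8 -34.2 259.8] [-3.142e+00 -1.000e-03 -2.200e-02] F [ 0.5 -0.1 -0.5] w 0.1 t 12.2
```

```bash
python3 -m inch '[[[0.4,0,0,0],[0.8,0,0,0],[1.2,0,0,0],[1.6,0,0.1,0],[2.0,0,0.2,0],[2.4,0,0.3,0],[2.7,0,0.4,0],[2.7,0,0.4,0]]]'; python3 -m inch '[[[0.2,0,0.1,0],[0.4,0,0.2,0],[0.6,0,0.3,0],[0.6,0,0.3,0]]]'; python3 -c "
from h import *
go(press(80,-50,254),V[2])"
```

```text
clock: 12.87
eef_pos: [660.7, -34.9, 255.2]
tool_rot: [3.142, -0.0, -0.022]
force: [0.2, -1.0, 0.6]
width: 0.2
gripper_force: 0.0
clock: 13.2
eef_pos: [666.5, -35.0, 252.7]
tool_rot: [3.142, -0.001, -0.023]
force: [-1.2, 0.5, 0.2]
width: 0.3
gripper_force: 0.4
shift [ 0.16 -0.07 -0.13] turn 0.0 at [666.5 -35.  252.7] [ 3.142e+00 -1.000e-03 -2.300e-02] F [-1.2  0.5  0.2] w 0.3 t 13.2
```

```bash
python3 -m inch '[[[0,0,-2,0],[0,0,-4,0],[0,0,-7,0],[0,0,-10,0],[0,0,-10,0],[-3,0,-10,0],[-6,0,-10,0],[-9,0,-10,0]]]'; python3 - <<'E'
from h import *
go(press(-25,-51,325),V[2])
im=get_image('side');hsv=cv2.cvtColor(im[170:225,280:325],cv2.COLOR_BGR2HSV)
m=((hsv[...,0]<6)|(hsv[...,0]>174))&(hsv[...,1]>170)&(hsv[...,2]>50)
v,u=np.nonzero(m);print(len(u),u.min()+280,u.max()+280,v.min()+170,v.max()+170)
for a in(0,1.1,1.45):
    th=a-.35;q=a-np.pi/2
    print(a,proj('side',[press(62+45*np.sin(th),-50,236+45*np.cos(th)),press(62+56*np.sin(q),-50,236+56*np.cos(q)),press(62,-50,236)]).round(0).tolist())
cv2.imwrite('pics/c8.png',cv2.resize(im[150:250,260:360],None,fx=6,fy=6,interpolation=cv2.INTER_CUBIC))
E
```

```text
clock: 13.87
eef_pos: [575.8, -32.9, 352.7]
tool_rot: [3.142, -0.002, -0.022]
force: [-0.4, -0.5, 0.4]
width: 0.1
gripper_force: 0.0
shift [-1.28  0.03  2.77] turn 0.0 at [575.8 -32.9 352.7] [ 3.142e+00 -2.000e-03 -2.200e-02] F [-0.4 -0.5  0.4] w 0.1 t 13.8667
203 283 305 193 213
0 [[299.0, 197.0], [311.0, 216.0], [296.0, 209.0]]
1.1 [[288.0, 194.0], [302.0, 195.0], [296.0, 209.0]]
1.45 [[286.0, 197.0], [297.0, 191.0], [296.0, 209.0]]
```

View pics/c8.png

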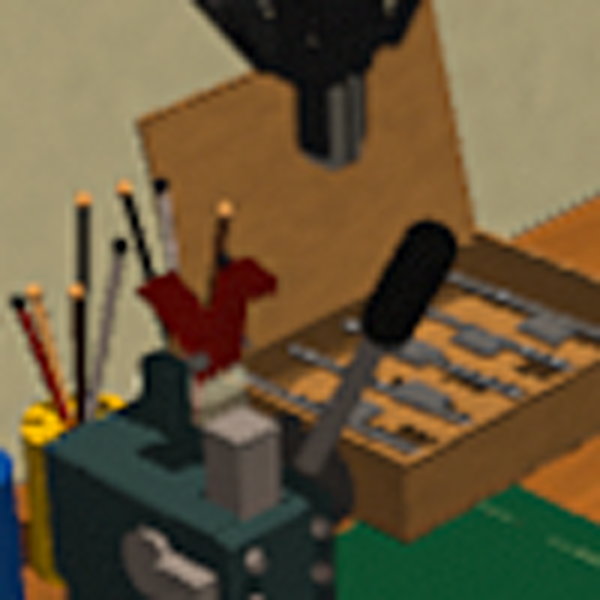

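The catch is fully back: the tab tip at (286,197) matches the prediction for 1.45 rad. The lever is still up. Next I'll place the tip behind the grip and pull the lever down along its arc.

```bash
python3 -m inch '[[[-0.6,0,0,0],[-0.8,0,1.2,0],[-0.8,0,2.6,0],[-1.3,0,2.8,0],[-2,0,2.8,0],[-2.6,0,2.8,0],[-2.6,0,2.8,0]]]'; python3 -c "
from h import *
for p in((-41,325),(-73,304),(-104,270),(-121,235),(-129,197),(-129,186)):go(press(p[0],-51,p[1]),V[2])"
```

```text
clock: 14.5
eef_pos: [549.4, -32.4, 325.7]
tool_rot: [3.142, -0.001, -0.023]
force: [0.3, 0.0, 0.1]
width: -0.2
gripper_force: 0.0
shift [-0.23  0.02  0.07] turn 0.0 at [549.4 -32.4 325.7] [ 3.142e+00 -1.000e-03 -2.300e-02] F [0.3 0.  0.1] w -0.2 t 14.5
shift [-3.43  0.01  2.17] turn 0.0 at [549.4 -32.4 325.7] [ 3.142e+00 -1.000e-03 -2.300e-02] F [0.3 0.  0.1] w -0.2 t 14.5
shift [-6.54  0.01  5.57] turn 0.0 at [549.4 -32.4 325.7] [ 3.142e+00 -1.000e-03 -2.300e-02] F [0.3 0.  0.1] w -0.2 t 14.5
shift [-8.24  0.01  9.06] turn 0.0 at [549.4 -32.4 325.7] [ 3.142e+00 -1.000e-03 -2.300e-02] F [0.3 0.  0.1] w -0.2 t 14.5
shift [-9.040e+00  1.000e-02  1.286e+01] turn 0.0 at [549.4 -32.4 325.7] [ 3.142e+00 -1.000e-03 -2.300e-02] F [0.3 0.  0.1] w -0.2 t 14.5
shift [-9.040e+00  1.000e-02  1.396e+01] turn 0.0 at [549.4 -32.4 325.7] [ 3.142e+00 -1.000e-03 -2.300e-02] F [0.3 0.  0.1] w -0.2 t 14.5
```

```bash
python3 -m inch '[[[-0.6,0,0.2,0],[-1.2,0,0.6,0],[-1.8,0,1,0],[-2.4,0,1.4,0],[-3,0,1.8,0],[-3.5,0,2.2,0],[-3.5,0,2.2,0]]]'; python3 -c "
from h import *
for p in((-104,270),(-121,235)):go(press(p[0],-51,p[1]),V[2])"
```

```text
clock: 15.08
eef_pos: [513.4, -31.6, 301.9]
tool_rot: [3.142, 0.002, -0.023]
force: [0.9, 0.9, -0.1]
width: 0.1
gripper_force: 0.7
shift [-2.92  0.02  3.2 ] turn 0.0 at [513.4 -31.6 301.9] [ 3.142e+00  2.000e-03 -2.300e-02] F [ 0.9  0.9 -0.1] w 0.1 t 15.0833
shift [-4.61  0.02  6.7 ] turn 0.0 at [513.4 -31.6 301.9] [ 3.142e+00  2.000e-03 -2.300e-02] F [ 0.9  0.9 -0.1] w 0.1 t 15.0833
```

```bash
python3 -m inch '[[[-0.6,0,0.5,0],[-1.2,0,1.1,0],[-1.8,0,1.8,0],[-2.4,0,2.5,0],[-2.9,0,3.2,0],[-2.9,0,3.2,0],[-2.9,0,3.2,0]]]'; python3 - <<'E'
from h import *
for p in((-121,235),(-129,197),(-129,186)):go(press(p[0],-51,p[1]),V[2])
im=get_image('side')
for b in(0,.2,.4,.55,.7,.85,1.0):
    f=1.047-b
    u=proj('side',[press(15-r*np.cos(f),-51,185+r*np.sin(f)) for r in(60,90,130,170)])
    print(b,u.round(0).tolist(),[im[int(y),int(x)].tolist() for x,y in u])
E
```

```text
clock: 15.67
eef_pos: [484.9, -30.9, 270.2]
tool_rot: [3.142, 0.003, -0.023]
force: [-0.6, -0.4, 2.1]
width: 0.1
gripper_force: 1.0
shift [-1.76  0.01  3.52] turn 0.0 at [484.9 -30.9 270.2] [ 3.142e+00  3.000e-03 -2.300e-02] F [-0.6 -0.4  2.1] w 0.1 t 15.6667
shift [-2.55  0.01  7.33] turn 0.0 at [484.9 -30.9 270.2] [ 3.142e+00  3.000e-03 -2.300e-02] F [-0.6 -0.4  2.1] w 0.1 t 15.6667
shift [-2.55  0.01  8.43] turn 0.0 at [484.9 -30.9 270.2] [ 3.142e+00  3.000e-03 -2.300e-02] F [-0.6 -0.4  2.1] w 0.1 t 15.6667
0 [[317.0, 218.0], [321.0, 212.0], [326.0, 202.0], [332.0, 192.0]] [[92, 99, 106], [62, 121, 176], [27, 54, 77], [36, 40, 42]]
0.2 [[319.0, 222.0], [325.0, 217.0], [332.0, 210.0], [340.0, 203.0]] [[47, 94, 139], [59, 127, 189], [70, 80, 92], [17, 16, 16]]
0.4 [[322.0, 226.0], [328.0, 223.0], [337.0, 219.0], [347.0, 215.0]] [[25, 47, 70], [38, 58, 78], [63, 66, 68], [41, 45, 47]]
0.55 [[323.0, 229.0], [330.0, 228.0], [340.0, 227.0], [351.0, 225.0]] [[54, 60, 67], [55, 60, 66], [9, 11, 11], [9, 11, 12]]
0.7 [[324.0, 233.0], [332.0, 233.0], [343.0, 234.0], [354.0, 235.0]] [[23, 52, 80], [32, 67, 102], [53, 88, 35], [38, 95, 148]]
0.85 [[325.0, 236.0], [333.0, 238.0], [344.0, 241.0], [356.0, 245.0]] [[27, 54, 81], [47, 80, 5], [45, 78, 13], [44, 77, 12]]
1.0 [[325.0, 239.0], [334.0, 243.0], [345.0, 248.0], [357.0, 254.0]] [[32, 57, 40], [44, 78, 13], [43, 78, 10], [43, 77, 14]]
```

The lever is following; pixels at b≈0.55 show the grey bar, then the black grip.

```bash
python3 -m inch '[[[-0.6,0,1,0],[-1.1,0,2,0],[-1.5,0,3,0],[-1.9,0,4,0],[-2.2,0,5,0],[-2.4,0,6,0],[-2.5,0,7,0],[-2.5,0,7.6,0]]]'; python3 -m inch '[[[0,0,0.2,0],[0,0,0.4,0],[0,0,0.4,0],[0,0,0.4,0]]]'; python3 -c "
from h import *
go(press(-129,-51,186),V[2])"
```

```text
clock: 16.38
eef_pos: [461.6, -30.3, 194.7]
tool_rot: [-3.142, -0.001, -0.023]
force: [-0.5, -0.8, 6.2]
width: -0.5
gripper_force: 3.1
clock: 16.72
eef_pos: [461.4, -30.3, 191.3]
tool_rot: [-3.142, -0.0, -0.023]
force: [-0.1, 0.5, 6.2]
width: -0.0
gripper_force: 2.6
shift [-0.22  0.02  0.53] turn 0.0 at [461.4 -30.3 191.3] [-3.142 -0.    -0.023] F [-0.1  0.5  6.2] w -0.0 t 16.7167
```

```bash
python3 -m inch '[[[0,0,0.15,0],[0,0,0.3,0],[0,0,0.3,0],[0,0,0.3,0],[0,0,0.3,0]]]'; python3 -m inch '[[[0,0,0.1,0],[0,0,0.2,0],[0,0,0.2,0],[0,0,0.2,0],[0,0,0.2,0]]]'
```

```text
clock: 17.13
eef_pos: [461.3, -30.3, 189.0]
tool_rot: [-3.142, -0.001, -0.023]
force: [-1.4, -0.5, 12.9]
width: 0.1
gripper_force: 6.0
clock: 17.55
eef_pos: [461.4, -30.3, 188.2]
tool_rot: [-3.142, -0.001, -0.023]
force: [-4.7, 0.2, 23.1]
width: -0.1
gripper_force: 12.4
```

```bash
python3 -m inch '[[[0,0,0,0],[0,0,0,0],[0,0,0,0],[0,0,0,0],[0,0,0,0],[0,0,0,0]]]'; python3 - <<'E'
from h import *
im=get_image('side');old=cv2.imread('pics/side0.png')
for b in(.9,1.0,1.1,1.2):
    f=1.047-b
    u=proj('side',[press(15-r*np.cos(f),-51,185+r*np.sin(f)) for r in(60,90,130,170)]);print(b,[im[int(y+.5),int(x+.5)].tolist() for x,y in u])
h=cv2.cvtColor(im[262:300,235:270],cv2.COLOR_BGR2HSV);m=(abs(h[...,0].astype(int)-26)<6)&(h[...,1]>180)
v,u=np.nonzero(m);print('knob',len(u),u.mean()+235,v.mean()+262,proj('side',press(45,126,105)))
h=cv2.cvtColor(im[185:225,280:310],cv2.COLOR_BGR2HSV);m=((h[...,0]<6)|(h[...,0]>174))&(h[...,1]>170);v,u=np.nonzero(m);print('red',len(u),u.min()+280,u.max()+280,v.min()+185,v.max()+185)
E
```

```text
clock: 18.05
eef_pos: [461.4, -30.3, 188.2]
tool_rot: [-3.141, -0.001, -0.023]
force: [-5.5, 0.8, 24.6]
width: 0.5
gripper_force: 12.4
0.9 [[24, 51, 78], [46, 79, 13], [12, 12, 16], [46, 80, 13]]
1.0 [[51, 58, 65], [44, 76, 20], [21, 20, 18], [44, 76, 14]]
1.1 [[63, 67, 76], [63, 68, 77], [8, 10, 10], [10, 13, 13]]
1.2 [[57, 61, 72], [44, 69, 35], [6, 6, 11], [33, 55, 14]]
knob 131 251.29770992366412 280.0381679389313 [[251.84327649 280.13972122]]
red 208 283 305 192 213
```

The lever is at 1.1 rad against its stop with 25 N on the tool. The pin and catch have not moved since I set them.

```bash
python3 -c "
from cell import order
print(order.finish_job())"
```

```text
the job is handed in; nothing more can be done
None
```

I handed the job in after about 18 s: the pin is parked in both V notches, the catch is flipped fully back, and the closed fingers are pressing the lever down onto its stop with about 25 N; I had no direct reading of the foot's force on the turret, and no verdict came back.

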